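# Find the loaded roll case by heft and weigh it in under the lamp

## Task

One of the three square cases in the wooden storage block still has its steel roll inside; the other two are empty and look just the same. Find the heavy one by its heft, lift it straight up out of its well and stand it upright, gently, in the middle of the scale's pan; then swing the lamp arm round until its head is centred over that case, and let go. Keep the cases upright, leave the two empty ones fully home in wells of the block, and do not disturb the other things on the bench.

Things in the scene. Friction and masses are not known exactly. Their poses are not given: they have to be found in the camera images.
- block: wooden storage block fixed to the bench, 150 mm (its x) x 250 mm (its y) x 148 mm high; origin at the centre of its underside. Three square wells, 47 mm wide, in a row along its y at -75, 0 and +75 mm, floors 12 mm above the bench. Upright fingers closing along the block's x fit beside a case, in the channels described at well_2
- well_2 (a point): centre of the middle well's floor. Over each well a finger channel, 47 mm wide (block y) and 124 mm long (block x: 40 mm free on each side of the case), open at the top, its floor 90 mm above the bench. Case tops lie 6 mm below the block's top; a case is taken by its two sides facing the block's +x and -x, in its top 45 mm
- case_a_mid (a point): one of three identical closed square aluminium cases, 44 x 44 mm, 130 mm tall, each standing in a well of the block; this point is its centre, 65 mm above its underside, z along its height. It weighs 0.6 to 0.9 kg with the roll, 0.2 to 0.3 kg empty; nothing outside, nor its letter, tells which is loaded: any may be
- case_b_mid (a point): one of three identical closed square aluminium cases, 44 x 44 mm, 130 mm tall, each standing in a well of the block; this point is its centre, 65 mm above its underside, z along its height. It weighs 0.6 to 0.9 kg with the roll, 0.2 to 0.3 kg empty; nothing outside, nor its letter, tells which is loaded: any may be
- case_c_mid (a point): one of three identical closed square aluminium cases, 44 x 44 mm, 130 mm tall, each standing in a well of the block; this point is its centre, 65 mm above its underside, z along its height. It weighs 0.6 to 0.9 kg with the roll, 0.2 to 0.3 kg empty; nothing outside, nor its letter, tells which is loaded: any may be
- station: weighing station fixed to the bench: grey spring scale, 130 x 130 mm, with a lamp post 150 mm behind it; origin on the bench under the pan's centre, the lamp post at its +x. The base plate reaches from x = -75 to +175 mm and y = -70 to +70 mm. It carries the pan and the lamp
- pan: the scale's round steel pan, 120 mm across; origin at the centre of its upper face, 71 mm above the bench while unloaded. It sinks straight down on a spring of 600 N/m, at most 14 mm: about 4 mm under an empty case, 10 to 14 mm under the loaded one
- lamp (a joint): angle of the lamp arm about its upright post, rad: 0 when it points along the station's -x, the lamp head above the pan's centre; growing turns it clockwise seen from above, taking the head towards the station's +y side. Friction-held: it stays where left; moving it takes about 1.5 N at the grip
- lamp_grip (a point): upright black knob on the centre of the lamp head's top, 24 mm thick, 42 mm tall, gripped from above; this point is on its axis, 267 mm above the bench, 22 mm above the head and 20 mm below the knob's top, 150 mm from the pivot. The flat head, 80 mm across, has its underside at 225 mm, so it passes over a case standing on the pan
- lamp_pivot (a point): the lamp arm's upright hinge axis at the top of the post, 227 mm above the bench, fixed
- spray_1: bystander: white spray bottle 208 mm tall, origin at its underside
- spray_2: bystander: clear spray bottle 208 mm tall, origin at its underside
- tape_wide: bystander: roll of tape 100 mm across, 48 mm high, lying flat, origin at its underside
- tape_thin: bystander: roll of tape 90 mm across, 24 mm high, lying flat, origin at its underside
- brush: bystander: flat brush lying on the bench
- ink_tin: bystander: tin 84 mm across, 110 mm tall, origin at its underside
- wrench: bystander: wrench lying on the bench

How it is judged:
By the outcome, as a careful person would: the job done as asked, in the order asked, and still so for the second after the job is handed in, with the robot touching nothing.
It also fails if it takes over 72 s, if anything falls off the work surface, if the arm or the gripper's body presses on something with over 40 N, if the wrist force passes 120 N, or if a joint passes its speed limit or range.

## Robot

A 6-joint arm with a two-finger parallel gripper is mounted at the origin on the work surface. World frame = base frame: x ahead of the robot, y to its left, z up, the work surface at z = 0. Lengths are in mm, angles in rad, forces in N, time in s.
With the tool pointing down it reaches from about 275 to 750 mm from the base axis. Payload 10.2 kg.
Tool frame: the origin (TCP) lies at the very end of the fingers, on their centre line; the grasp point (between the pads) lies 19 mm behind it (ctrl.pinch_z is the distance from the TCP to the grasp point, in mm); y points along the fingers, z is the direction in which the jaws open and shut, and the axes are right-handed (so a half turn about y gives the same grasp; the last joint's range is limited). The gripper opens to 85 mm and grips with 20 to 120 N. Pads are 22 mm wide; open, the fingers measure 114 mm over their backs; the gripper's body (76 mm by 85 mm) begins 54 mm behind the grasp point. The pads swing forward as they close: fully open they stand 13 mm farther back than shut.
Start: joints at [1.082, 0.313, 1.498, -0, 1.331, -0.223], TCP at [137.92, 506.566, 231.294] pointing down, gripper open.
Joint ranges: [-2.94, 2.94], [-0.97, 2.17], [0.19, 2.56], [-1.23, 4.37], [0.02, 3.11], [-2.88, 2.88]. Speed limits (rad/s): [2.39, 2.39, 3.01, 3.14, 3.14, 3.14].

## Interface

Orientations are given as a unit quaternion [w, x, y, z].
In Python, from rig import sense, eyes, ctrl gives the robot as it stands. The module is installed in compiled form; this text tells all that it offers.
- The arm moves only by the shell command python3 -m handwheel 'ROWS' [FORCE]. ROWS is JSON, a list of rows, each an object of numbers: "grip": the finger opening in mm, from 0 to 85.4; "tx", "ty", "tz": the shift along the tool's x, y, z in mm; "wx", "wy", "wz": the turn, a rotation vector about the tool's x, y, z in rad. In form: [{"grip": .., "tx": .., "ty": .., "tz": .., "wx": .., "wy": .., "wz": ..}, ...]. A call has 1 to 10 rows; each row shifts and turns the commanded pose from where the row before left it, along the tool's axes as they then stand; what a row does not reach is not made up. A row lasts 1/12 s, in which the tool goes at most 41.7 mm and 7.16 degrees, less where a joint would pass 70% of its speed; a pose out of reach is approached as far as the arm can. A call is refused whole if a number of a shift passes 41.7 or a number of a turn 0.125, either way. A call with a gripper value outside its range is refused whole. The fingers move at their own pace and stop on an object; FORCE is the grip in N (left out, the last holds). Time passes only in rows, so rows that do not move let the fingers close. It gives the time, the measured TCP pose, the force and the opening at its end, in the units of the state.
- sense(): the state, without advancing time (a new reading comes with each control period).
- eyes.capture(name): name is "scene" or "top"; returns a dict with "pixels" (400x640x3 uint8, red, green, blue), "mtx" (3x3 intrinsics, pixels), "R" (3x3) and "t" (3): a world point X has camera coordinates R X + t. Camera axes: x right, y down, z forward; pixel columns grow to the right and rows downward; lengths in mm; the calibration is good to about 2 mm. A picture is of the moment at which its call begins. There is no depth.
- ctrl.finish_job(): hands the job in, once; it reports no verdict.
The state is a dict: "time_s": time; "joints": joint angles; "dq": joint speeds; "tau": joint torques, N m; "eef_pos": TCP position; "ee_rot": TCP orientation; "force": force on the tool from outside, world axes, zero at the start; "wrist_torque": the same for the moment, N m; "grip_width": opening from 0.0 (shut) to 1.0 (fully open).
Only numpy, scipy, OpenCV 4.12 (cv2) and the standard library are available. Lean on these libraries where they do the work, as an engineer would, in place of code of your own. Each camera call takes 0.05 s, during which the arm holds its last target.

## Working session

There is one attempt and no reset: what is moved stays moved. The work goes in short steps, Python scripts to look and compute and a shell command to move; the robot and the scene stay as the last step left them, time stands still between calls to the robot, and variables do not carry over. Pictures are saved under pics/ and viewed, and the job is handed in when it is done.

```bash
mkdir -p pics; ls; python3 - <<'E'
from rig import sense, eyes, ctrl
import cv2
s=sense(); print(s); print(ctrl.pinch_z)
for n in("scene","top"):
    c=eyes.capture(n); cv2.imwrite(f"pics/{n}0.png",c["pixels"][:,:,::-1]); print(n,c["mtx"],c["R"],c["t"])
E
```

```text
pics
{'time_s': 0.0, 'joints': array([ 1.08163311e+00,  3.13436491e-01,  1.49842282e+00, -3.30479390e-05,
        1.33100220e+00, -2.23420548e-01]), 'dq': array([-4.61708443e-04,  8.91517097e-05, -1.26317345e-03,  9.41921345e-04,
        2.45778984e-03, -1.60876984e-03]), 'tau': array([ 9.03134569e-04, -4.12277627e+01, -2.59737450e+01, -1.63190757e-04,
        4.21080054e-03, -2.70320470e-05]), 'eef_pos': array([137.78632602, 506.33284434, 230.74735669]), 'ee_rot': array([-0.70044988,  0.70129867, -0.09382107,  0.09352939]), 'force': array([0.05858027, 0.25066239, 0.17153315]), 'wrist_torque': array([-0.01869768,  0.04436826, -0.01414961]), 'grip_width': 0.9985413685618368}
18.700000000000003
scene [[389.82614944   0.         317.56546566]
 [  0.         389.82614944 198.59880782]
 [  0.           0.           1.        ]] [[-0.7945232   0.60707766  0.01376971]
 [ 0.30324792  0.41632283 -0.85715576]
 [-0.52609276 -0.6768545  -0.51487319]] [ 373.34190436  -30.238535   1672.03941143]
top [[431.02371203   0.         313.62126838]
 [  0.         431.02371203 195.85741741]
 [  0.           0.           1.        ]] [[-0.01334753 -0.99983206  0.01255751]
 [-0.98650584  0.01111803 -0.16334812]
 [ 0.16318107 -0.01456835 -0.98648857]] [  57.69738974  547.24324161 1253.48997651]
```

View pics/scene0.png

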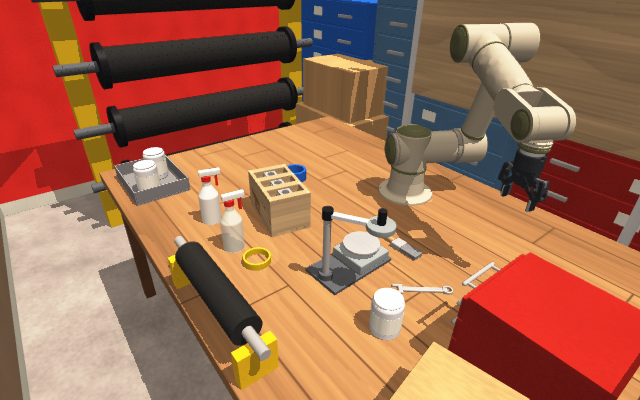

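View pics/top0.png

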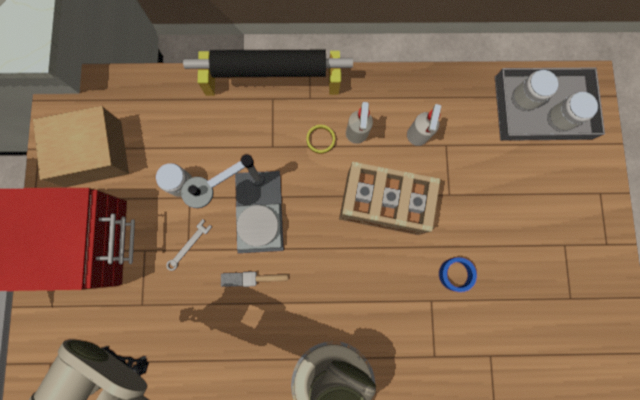

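The top view shows the block at about (391,198), with wells near (365,191), (391,197) and (417,202). The pan is at (258,226), the lamp pivot at about (248,162) and the knob at about (195,190), next to the ink tin. I'll enlarge both views.

```bash
python3 - <<'E'
import cv2
t=cv2.imread("pics/top0.png")
cv2.imwrite("pics/t1.png",cv2.resize(t[150:245,330:450],None,fx=6,fy=6,interpolation=cv2.INTER_CUBIC))
cv2.imwrite("pics/t2.png",cv2.resize(t[145:265,150:300],None,fx=5,fy=5,interpolation=cv2.INTER_CUBIC))
s=cv2.imread("pics/scene0.png")
cv2.imwrite("pics/s1.png",cv2.resize(s[150:290,240:440],None,fx=4,fy=4,interpolation=cv2.INTER_CUBIC))
E
```

```text
(no output)
```

View pics/t1.png

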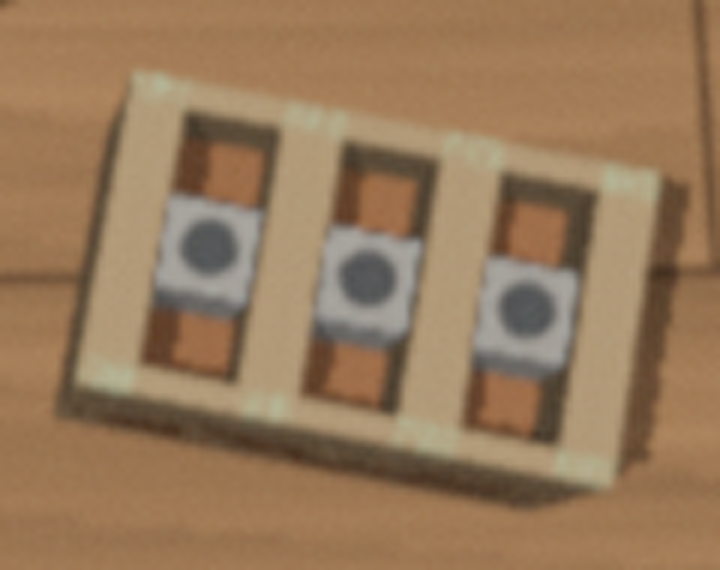

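View pics/t2.png

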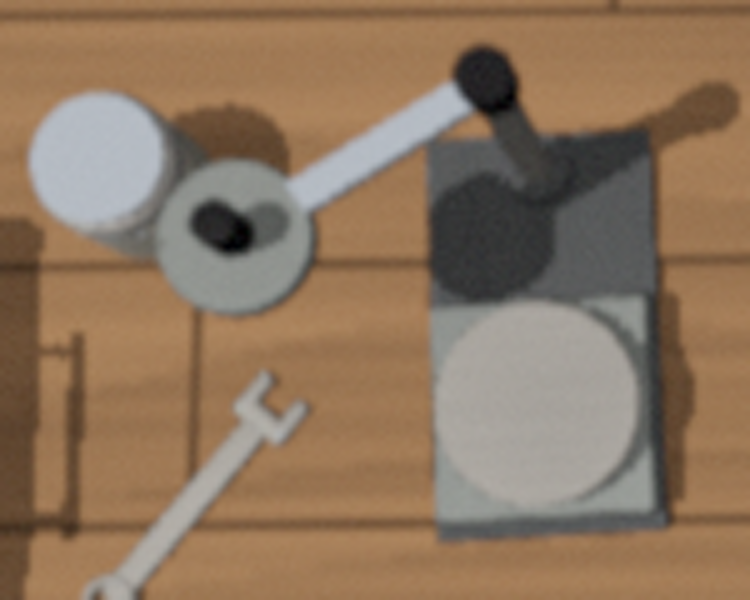

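View pics/s1.png

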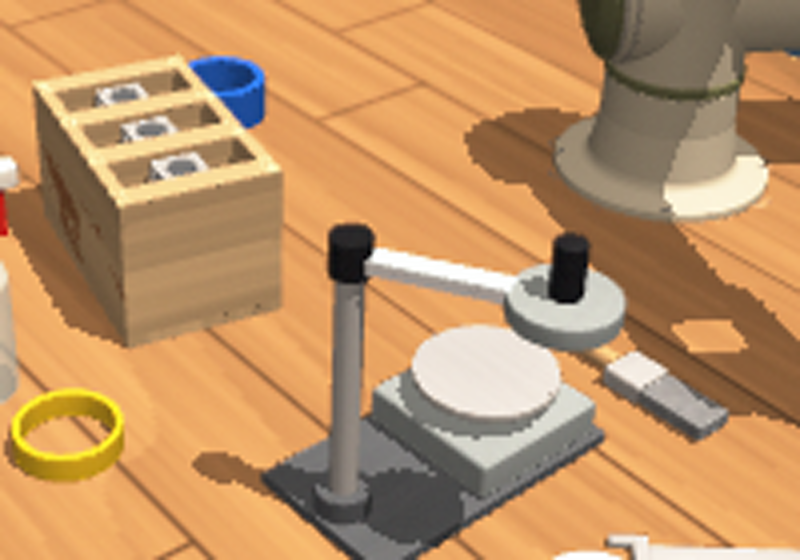

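```bash
cat > h.py <<'E'
import numpy as np
from rig import sense, eyes, ctrl
from scipy.spatial.transform import Rotation as Rot
def cam(n,cap={}):
    if n not in cap: cap[n]=eyes.capture(n)
    return cap[n]
def ray(c,uv,z):
    d=c["R"].T@np.linalg.inv(c["mtx"])@np.array([uv[0],uv[1],1.]); o=-c["R"].T@c["t"]
    return o+d*(z-o[2])/d[2]
def proj(c,X):
    p=c["mtx"]@(c["R"]@np.asarray(X,float)+c["t"]); return p[:2]/p[2]
def un(x,y,x0,y0,f): return ((x+.5)/f-.5+x0,(y+.5)/f-.5+y0)
E
python3 - <<'E'
from h import *
np.set_printoptions(precision=1,suppress=True)
t=cam("top"); s=cam("scene")
T1=lambda x,y,z: ray(t,un(x,y,330,150,6),z)
T2=lambda x,y,z: ray(t,un(x,y,150,145,5),z)
S=lambda x,y,z: ray(s,un(x,y,240,150,4),z)
C=np.array([T1(*p,148) for p in [(133,72),(660,170),(612,488),(77,388)]])
print("block",C,C.mean(0)); 
for i in range(4): 
    d=C[(i+1)%4]-C[i]; print(np.linalg.norm(d),np.degrees(np.arctan2(d[1],d[0])))
C2=np.array([S(*p,148) for p in [(35,87),(182,58),(282,178),(123,207)]]); print("scene",C2,C2.mean(0))
for p in [(209,246),(368,277),(526,308)]: print("case",T1(*p,142))
for p in [(122,95),(150,128),(180,167)]: print("case s",S(*p,142))
print("pan",T2(539,402,71),S(486,371,71))
print("post cap top",T2(487,76,240),T2(487,76,245),S(351,237,240))
print("plate",[T2(*p,0) for p in [(430,145),(648,130),(665,525),(440,540)]])
print("knob top",T2(209,216,287),S(571,242,287),"head top",T2(236,237,245),S(566,298,245))
E
```

```text
block [[ 627.2  -55.9  148. ]
 [ 577.7 -300.7  148. ]
 [ 429.8 -269.6  148. ]
 [ 478.6  -26.1  148. ]] [ 528.3 -163.1  148. ]
249.7144468614529 -101.42220669892974
151.19410445673648 168.13032340797275
248.37598759832574 78.65358515206056
151.51813179708896 -11.36250165056341
scene [[ 579.9 -295.1  148. ]
 [ 431.5 -265.9  148. ]
 [ 491.3  -17.7  148. ]
 [ 627.4  -57.3  148. ]] [ 532.5 -159.   148. ]
case [545.1 -89.7 142. ]
case [ 529.7 -163.2  142. ]
case [ 514.3 -236.1  142. ]
case s [ 515.6 -242.4  142. ]
case s [ 529.4 -170.8  142. ]
case s [546.5 -94.3 142. ]
pan [459.4 216.2  71. ] [462.4 217.7  71. ]
post cap top [611.9 224.7 240. ] [610.7 223.9 245. ] [594.6 203.2 240. ]
plate [array([628.8, 294.1,   0. ]), array([637. , 157.4,   0. ]), array([390.2, 147.2,   0. ]), array([382.9, 284. ,   0. ])]
knob top [531.1 352.5 287. ] [530.3 348.9 287. ] head top [528. 350. 245.] [531.7 351.5 245. ]
```

```bash
cat >> h.py <<'E'
def axes(s=None):
    s=s or sense(); q=s["ee_rot"]; return Rot.from_quat([q[1],q[2],q[3],q[0]])
def plan(target,jaw_deg=None):
    """total tool-frame shift AFTER the turn, and the turn"""
    s=sense(); R=axes(s); M=R.as_matrix(); w=np.zeros(3)
    if jaw_deg is not None:
        best=None
        for k in (0,180):
            a=np.radians(jaw_deg+k); z=np.array([np.cos(a),np.sin(a),0]); y=np.array([0,0,-1.]); x=np.cross(y,z)
            D=np.column_stack([x,y,z]); r=Rot.from_matrix(M.T@D).as_rotvec()
            if best is None or np.linalg.norm(r)<np.linalg.norm(best[0]): best=(r,D)
        w,D=best; M=D
    d=M.T@(np.array(target)-s["eef_pos"])
    print("pos",s["eef_pos"].round(1),"t",round(s["time_s"],2),"F",s["force"].round(2),"jaw",np.degrees(np.arctan2(*axes(s).as_matrix()[1::-1,2])).round(2),"grip",(s["grip_width"]*85.4).round(1))
    print("j6",sense()["joints"].round(2)); print("turn",w.round(4),"shift",d.round(1))
E
python3 - <<'E'
from h import *
print(axes().as_matrix().round(3))
u=np.array([np.cos(np.radians(78.5)),np.sin(np.radians(78.5))])
for k in(-75,0,75): print(np.array([529.7,-163])+k*u)
plan([544.7,-89.5,270],-11.5)
E
```

```text
[[ 0.965 -0.     0.263]
 [-0.263 -0.001  0.965]
 [-0.    -1.    -0.001]]
[ 514.74740492 -236.49435285]
[ 529.7 -163. ]
[544.65259508 -89.50564715]Traceback (most recent call last):
  File "<stdin>", line 5, in <module>
  File "h.py", line 26, in plan
    print("pos",s["eef_pos"].round(1),"t",round(s["time_s"],2),"F",s["force"].round(2),"jaw",np.degrees(np.arctan2(*axes(s).as_matrix()[1::-1,2])).round(2),"grip",(s["grip_width"]*85.4).round(1))
                                                                                                                                                                   ^^^^^^^^^^^^^^^^^^^^^^^^^^^^
AttributeError: 'float' object has no attribute 'round'
```

```bash
sed -i 's/(s\["grip_width"\]\*85.4).round(1)/round(s["grip_width"]*85.4,1)/' h.py
python3 -m handwheel '[{"grip":66,"wy":0.125,"ty":-8},{"wy":0.125,"ty":-8},{"wy":0.125,"ty":-8},{"wy":0.125,"ty":-8},{"wy":0.125,"ty":-8},{"wy":0.125},{"wy":0.125},{"wy":0.125},{"wy":0.125},{"wy":0.125}]' 40
python3 -m handwheel '[{"grip":66,"wy":0.125},{"grip":66,"wy":0.125},{"grip":66}]'
python3 -c "
from h import *
plan([544.7,-89.5,270],-11.5)"
```

```text
pos [137.8 506.4 231. ] t 0.2 F [ 0.65  0.92 -0.66] jaw 74.77 grip 85.3
j6 [ 1.08  0.31  1.5  -0.    1.33 -0.22]
turn [7.0000e-04 1.5057e+00 4.0000e-04] shift [502.9 -39.  517.5]invalid input
invalid input
```

```bash

python3 -m handwheel '[{"grip":66,"tx":0,"ty":-8,"tz":0,"wx":0,"wy":0.125,"wz":0},{"grip":66,"tx":0,"ty":-8,"tz":0,"wx":0,"wy":0.125,"wz":0},{"grip":66,"tx":0,"ty":-8,"tz":0,"wx":0,"wy":0.125,"wz":0},{"grip":66,"tx":0,"ty":-8,"tz":0,"wx":0,"wy":0.125,"wz":0},{"grip":66,"tx":0,"ty":-8,"tz":0,"wx":0,"wy":0.125,"wz":0},{"grip":66,"tx":0,"ty":0,"tz":0,"wx":0,"wy":0.125,"wz":0},{"grip":66,"tx":0,"ty":0,"tz":0,"wx":0,"wy":0.125,"wz":0}]' 40
python3 -c "
from h import *
plan([544.7,-89.5,270],-11.5)"
```

```text
time_s: 0.78
eef_pos: [137.9, 506.6, 271.6]
ee_rot: [0.594, -0.594, 0.384, -0.384]
force: [-0.4, -0.4, -0.2]
grip_width: 0.772
pos [137.9 506.6 271.6] t 0.78 F [-0.36 -0.42 -0.2 ] jaw 24.28 grip 66.0
j6 [1.08 0.29 1.43 0.   1.43 0.66]
turn [-3.000e-04  6.245e-01 -5.000e-04] shift [503.1   1.6 517.4]
```

```bash

python3 -m handwheel '[{"grip":66,"tx":0,"ty":0,"tz":0,"wx":0,"wy":0.125,"wz":0},{"grip":66,"tx":0,"ty":0,"tz":0,"wx":0,"wy":0.125,"wz":0},{"grip":66,"tx":0,"ty":0,"tz":0,"wx":0,"wy":0.125,"wz":0},{"grip":66,"tx":0,"ty":0,"tz":0,"wx":0,"wy":0.125,"wz":0},{"grip":66,"tx":0,"ty":0,"tz":0,"wx":0,"wy":0.125,"wz":0},{"grip":66,"tx":28,"ty":0,"tz":28.8,"wx":0,"wy":0,"wz":0},{"grip":66,"tx":28,"ty":0,"tz":28.8,"wx":0,"wy":0,"wz":0},{"grip":66,"tx":28,"ty":0,"tz":28.8,"wx":0,"wy":0,"wz":0},{"grip":66,"tx":28,"ty":0,"tz":28.8,"wx":0,"wy":0,"wz":0},{"grip":66,"tx":28,"ty":0,"tz":28.8,"wx":0,"wy":0,"wz":0}]'
python3 -m handwheel '[{"grip":66,"tx":28,"ty":0,"tz":28.8,"wx":0,"wy":0,"wz":0},{"grip":66,"tx":28,"ty":0,"tz":28.8,"wx":0,"wy":0,"wz":0},{"grip":66,"tx":28,"ty":0,"tz":28.8,"wx":0,"wy":0,"wz":0},{"grip":66,"tx":28,"ty":0,"tz":28.8,"wx":0,"wy":0,"wz":0},{"grip":66,"tx":28,"ty":0,"tz":28.8,"wx":0,"wy":0,"wz":0},{"grip":66,"tx":28,"ty":0,"tz":28.8,"wx":0,"wy":0,"wz":0},{"grip":66,"tx":28,"ty":0,"tz":28.8,"wx":0,"wy":0,"wz":0},{"grip":66,"tx":28,"ty":0,"tz":28.8,"wx":0,"wy":0,"wz":0}]'
python3 -c "
from h import *
plan([544.7,-89.5,270],-11.5)"
```

```text
time_s: 1.62
eef_pos: [252.5, 339.7, 271.2]
ee_rot: [-0.449, 0.449, -0.546, 0.546]
force: [1.3, 0.4, 0.3]
grip_width: 0.775
time_s: 2.28
eef_pos: [435.4, 74.9, 271.4]
ee_rot: [-0.449, 0.449, -0.546, 0.546]
force: [1.1, 1.0, -0.6]
grip_width: 0.773
pos [435.4  74.9 271.4] t 2.28 F [ 1.08  1.01 -0.65] jaw -11.2 grip 66.0
j6 [-0.1   0.1   1.66  0.    1.39  0.1 ]
turn [-0.0002  0.0053 -0.0001] shift [139.3   1.4 139.9]
```

```bash

python3 -m handwheel '[{"grip":66,"tx":27.8,"ty":0,"tz":28,"wx":0,"wy":0.005,"wz":0},{"grip":66,"tx":27.8,"ty":0,"tz":28,"wx":0,"wy":0,"wz":0},{"grip":66,"tx":27.8,"ty":0,"tz":28,"wx":0,"wy":0,"wz":0},{"grip":66,"tx":27.8,"ty":0,"tz":28,"wx":0,"wy":0,"wz":0},{"grip":66,"tx":27.8,"ty":0,"tz":28,"wx":0,"wy":0,"wz":0},{"grip":66,"tx":0,"ty":0,"tz":0,"wx":0,"wy":0,"wz":0}]'
python3 - <<'E'
from h import *
import cv2
for n in("top","scene"): cv2.imwrite(f"pics/{n}1.png",cam(n)["pixels"][:,:,::-1])
t=cv2.imread("pics/top1.png");s=cv2.imread("pics/scene1.png")
cv2.imwrite("pics/c1.png",np.hstack([cv2.resize(t[140:260,320:460],(400,343)),cv2.resize(s[130:250,230:370],(400,343))]))
plan([544.7,-89.5,100],-11.5)
E
```

```text
time_s: 2.78
eef_pos: [546.4, -92.2, 269.6]
ee_rot: [0.446, -0.447, 0.549, -0.548]
force: [-0.7, -0.3, -0.2]
grip_width: 0.772
pos [544.5 -87.9 270.4] t 2.88 F [ 0.02  0.85 -0.52] jaw -11.56 grip 65.8
j6 [-0.37  0.35  1.35  0.    1.45 -0.17]
turn [ 0.0016 -0.001  -0.0004] shift [  1.6 170.4   0.5]
```

View pics/c1.png

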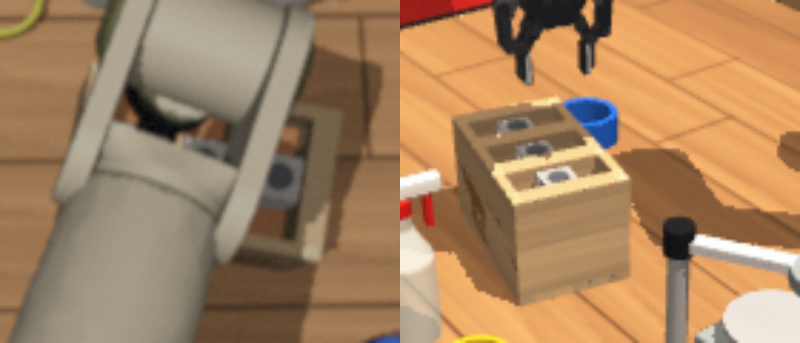

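```bash

python3 -m handwheel '[{"grip":66,"tx":1,"ty":35,"tz":0.2,"wx":0,"wy":0,"wz":0},{"grip":66,"tx":0,"ty":35,"tz":0,"wx":0,"wy":0,"wz":0},{"grip":66,"tx":0,"ty":35,"tz":0,"wx":0,"wy":0,"wz":0},{"grip":66,"tx":0,"ty":0,"tz":0,"wx":0,"wy":0,"wz":0},{"grip":66,"tx":0,"ty":0,"tz":0,"wx":0,"wy":0,"wz":0}]'
python3 - <<'E'
from h import *
import cv2
for n in("top","scene"): cv2.imwrite(f"pics/{n}2.png",cam(n)["pixels"][:,:,::-1])
s=cv2.imread("pics/scene2.png")
cv2.imwrite("pics/c2.png",cv2.resize(s[140:250,240:350],(800,600),interpolation=cv2.INTER_CUBIC)) 
plan([544.7,-89.5,100],-11.5)
E
```

```text
time_s: 3.3
eef_pos: [543.8, -87.0, 166.5]
ee_rot: [0.448, -0.448, 0.548, -0.547]
force: [0.7, 0.4, 1.1]
grip_width: 0.773
pos [545.4 -87.8 169. ] t 3.4 F [0.38 0.53 0.74] jaw -11.41 grip 65.7
j6 [-0.37  0.42  1.51  0.    1.21 -0.17]
turn [-0.0038  0.0015  0.0006] shift [ 1.8 69.  -0.3]
```

View pics/c2.png

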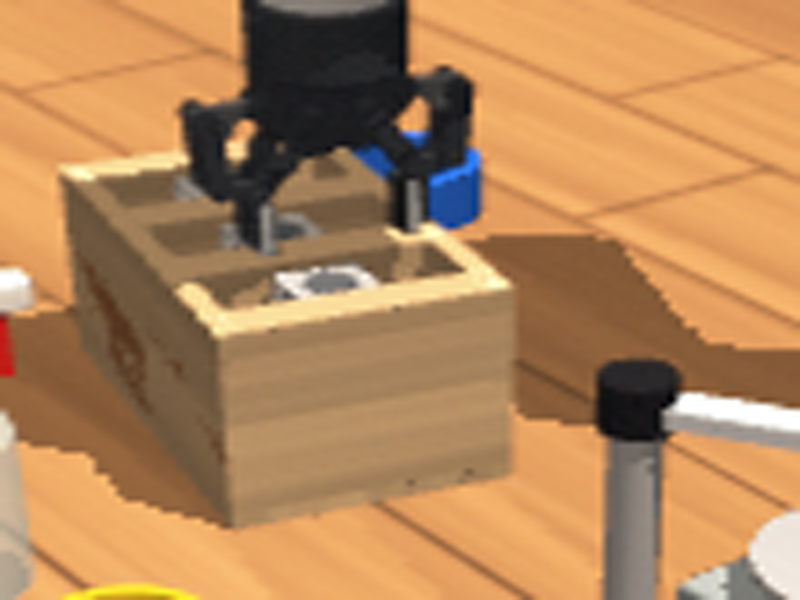

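```bash
python3 - <<'E'
from h import *
c=cam("scene")
f=lambda x,y:((x+.5)/(800/110)-.5+240,(y+.5)/(600/110)-.5+140)
for z in(170,174,178): print(z,ray(c,f(265,250),z).round(1),ray(c,f(410,229),z).round(1))
print(proj(c,[544.7,-89.5,142]), f(326,282), ray(c,f(326,282),142))
E
```

```text
170 [ 574.  -105.4  170. ] [502.1 -87.8 170. ]
174 [577.7 -99.2 174. ] [506.2 -81.7 174. ]
178 [581.4 -93.  178. ] [510.4 -75.6 178. ]
[285.81787051 191.77403988] (284.39375, 191.29166666666669) [546.88207964 -95.29503317 142.        ]
```

```bash

python3 -m handwheel '[{"grip":66,"tx":3,"ty":0,"tz":0,"wx":0,"wy":0,"wz":0},{"grip":66,"tx":0,"ty":14,"tz":0,"wx":0,"wy":0,"wz":0},{"grip":66,"tx":0,"ty":14,"tz":0,"wx":0,"wy":0,"wz":0},{"grip":66,"tx":0,"ty":0,"tz":0,"wx":0,"wy":0,"wz":0}]'
python3 -m handwheel '[{"grip":66,"tx":0,"ty":14,"tz":0,"wx":0,"wy":0,"wz":0},{"grip":66,"tx":0,"ty":14,"tz":0,"wx":0,"wy":0,"wz":0},{"grip":66,"tx":0,"ty":13,"tz":0,"wx":0,"wy":0,"wz":0},{"grip":66,"tx":0,"ty":0,"tz":0,"wx":0,"wy":0,"wz":0},{"grip":66,"tx":0,"ty":0,"tz":0,"wx":0,"wy":0,"wz":0}]'
python3 -c "
from h import *
plan([544.7,-91,100],-11.5)"
```

```text
time_s: 3.78
eef_pos: [543.2, -90.9, 137.3]
ee_rot: [0.447, -0.448, 0.548, -0.547]
force: [-0.3, 0.6, 0.3]
grip_width: 0.774
time_s: 4.2
eef_pos: [544.3, -91.2, 98.4]
ee_rot: [-0.448, 0.447, -0.547, 0.548]
force: [0.0, -0.0, 0.5]
grip_width: 0.771
pos [544.3 -91.2  98.4] t 4.2 F [ 0.   -0.03  0.49] jaw -11.46 grip 65.8
j6 [-0.38  0.51  1.58 -0.    1.05 -0.18]
turn [-0.0009  0.0007  0.0002] shift [-0.3 -1.6  0.4]
```

```bash

python3 -m handwheel '[{"grip":52,"tx":0,"ty":0,"tz":0,"wx":0,"wy":0,"wz":0},{"grip":48,"tx":0,"ty":0,"tz":0,"wx":0,"wy":0,"wz":0},{"grip":44,"tx":0,"ty":0,"tz":0,"wx":0,"wy":0,"wz":0},{"grip":40,"tx":0,"ty":0,"tz":0,"wx":0,"wy":0,"wz":0},{"grip":40,"tx":0,"ty":0,"tz":0,"wx":0,"wy":0,"wz":0},{"grip":40,"tx":0,"ty":0,"tz":0,"wx":0,"wy":0,"wz":0}]' 40
python3 -m handwheel '[{"grip":40,"tx":0,"ty":-4,"tz":0,"wx":0,"wy":0,"wz":0},{"grip":40,"tx":0,"ty":-4,"tz":0,"wx":0,"wy":0,"wz":0},{"grip":40,"tx":0,"ty":-4,"tz":0,"wx":0,"wy":0,"wz":0},{"grip":40,"tx":0,"ty":0,"tz":0,"wx":0,"wy":0,"wz":0},{"grip":40,"tx":0,"ty":0,"tz":0,"wx":0,"wy":0,"wz":0},{"grip":40,"tx":0,"ty":0,"tz":0,"wx":0,"wy":0,"wz":0}]'
python3 -m handwheel '[{"grip":40,"tx":0,"ty":0,"tz":0,"wx":0,"wy":0,"wz":0}]'
python3 -m handwheel '[{"grip":40,"tx":0,"ty":0,"tz":0,"wx":0,"wy":0,"wz":0}]'
```

```text
time_s: 4.7
eef_pos: [544.7, -91.3, 98.5]
ee_rot: [-0.448, 0.447, -0.547, 0.548]
force: [1.8, -0.7, 6.0]
grip_width: 0.51
time_s: 5.2
eef_pos: [543.9, -91.0, 109.1]
ee_rot: [-0.448, 0.448, -0.547, 0.547]
force: [3.7, -1.7, -4.2]
grip_width: 0.508
time_s: 5.28
eef_pos: [543.9, -91.0, 109.1]
ee_rot: [-0.448, 0.448, -0.547, 0.547]
force: [5.1, -0.8, -5.8]
grip_width: 0.513
time_s: 5.37
eef_pos: [543.9, -91.0, 109.1]
ee_rot: [-0.448, 0.448, -0.547, 0.547]
force: [4.1, -1.6, -5.2]
grip_width: 0.51
```

```bash

python3 -m handwheel '[{"grip":40,"tx":0,"ty":0,"tz":1.0,"wx":0,"wy":0,"wz":0},{"grip":40,"tx":0,"ty":-4,"tz":0,"wx":0,"wy":0,"wz":0},{"grip":40,"tx":0,"ty":-4,"tz":0,"wx":0,"wy":0,"wz":0},{"grip":40,"tx":0,"ty":0,"tz":0,"wx":0,"wy":0,"wz":0},{"grip":40,"tx":0,"ty":0,"tz":0,"wx":0,"wy":0,"wz":0},{"grip":40,"tx":0,"ty":0,"tz":0,"wx":0,"wy":0,"wz":0}]'
for i in 1 2; do python3 -m handwheel '[{"grip":40,"tx":0,"ty":0,"tz":0,"wx":0,"wy":0,"wz":0}]'; done
```

```text
time_s: 5.87
eef_pos: [544.5, -91.1, 117.2]
ee_rot: [0.447, -0.448, 0.548, -0.547]
force: [-0.1, 0.3, -6.1]
grip_width: 0.512
time_s: 5.95
eef_pos: [544.6, -91.1, 117.1]
ee_rot: [0.447, -0.448, 0.548, -0.547]
force: [-0.1, -0.3, -6.5]
grip_width: 0.508
time_s: 6.03
eef_pos: [544.7, -91.1, 117.1]
ee_rot: [0.447, -0.448, 0.548, -0.547]
force: [-0.3, 0.1, -6.5]
grip_width: 0.508
```

```bash

python3 -m handwheel '[{"grip":40,"tx":0,"ty":-10,"tz":0,"wx":0,"wy":0,"wz":0},{"grip":40,"tx":0,"ty":-10,"tz":0,"wx":0,"wy":0,"wz":0},{"grip":40,"tx":0,"ty":-10,"tz":0,"wx":0,"wy":0,"wz":0},{"grip":40,"tx":0,"ty":-10,"tz":0,"wx":0,"wy":0,"wz":0},{"grip":40,"tx":0,"ty":0,"tz":0,"wx":0,"wy":0,"wz":0}]' 60
python3 -m handwheel '[{"grip":40,"tx":0,"ty":-12,"tz":0,"wx":0,"wy":0,"wz":0},{"grip":40,"tx":0,"ty":-12,"tz":0,"wx":0,"wy":0,"wz":0},{"grip":40,"tx":0,"ty":-12,"tz":0,"wx":0,"wy":0,"wz":0},{"grip":40,"tx":0,"ty":-12,"tz":0,"wx":0,"wy":0,"wz":0},{"grip":40,"tx":0,"ty":0,"tz":0,"wx":0,"wy":0,"wz":0}]'
python3 -m handwheel '[{"grip":40,"tx":0,"ty":-15,"tz":0,"wx":0,"wy":0,"wz":0},{"grip":40,"tx":0,"ty":-15,"tz":0,"wx":0,"wy":0,"wz":0},{"grip":40,"tx":0,"ty":-15,"tz":0,"wx":0,"wy":0,"wz":0},{"grip":40,"tx":0,"ty":-15,"tz":0,"wx":0,"wy":0,"wz":0},{"grip":40,"tx":0,"ty":0,"tz":0,"wx":0,"wy":0,"wz":0},{"grip":40,"tx":0,"ty":0,"tz":0,"wx":0,"wy":0,"wz":0},{"grip":40,"tx":0,"ty":0,"tz":0,"wx":0,"wy":0,"wz":0}]'
python3 - <<'E'
from h import *
import cv2
for n in("top","scene"): cv2.imwrite(f"pics/{n}3.png",cam(n)["pixels"][:,:,::-1])
s=cv2.imread("pics/scene3.png")
cv2.imwrite("pics/c3.png",cv2.resize(s[100:240,240:420],(720,560),interpolation=cv2.INTER_CUBIC)) 
plan([460.5,217.3,265],-11.5)
E
```

```text
time_s: 6.45
eef_pos: [545.9, -91.5, 160.3]
ee_rot: [-0.448, 0.447, -0.546, 0.549]
force: [1.4, 0.2, -6.0]
grip_width: 0.511
time_s: 6.87
eef_pos: [545.7, -91.5, 207.7]
ee_rot: [-0.448, 0.447, -0.546, 0.549]
force: [0.5, 0.3, -6.3]
grip_width: 0.51
time_s: 7.45
eef_pos: [544.4, -91.0, 263.7]
ee_rot: [0.447, -0.448, 0.548, -0.547]
force: [-0.9, 0.5, -6.7]
grip_width: 0.511
pos [544.4 -91.  263.9] t 7.55 F [ 0.37  0.08 -6.04] jaw -11.46 grip 43.2
j6 [-0.38  0.35  1.36 -0.    1.43 -0.18]
turn [ 0.0024  0.0007 -0.0004] shift [-285.4   -1.1 -143.7]
```

View pics/c3.png

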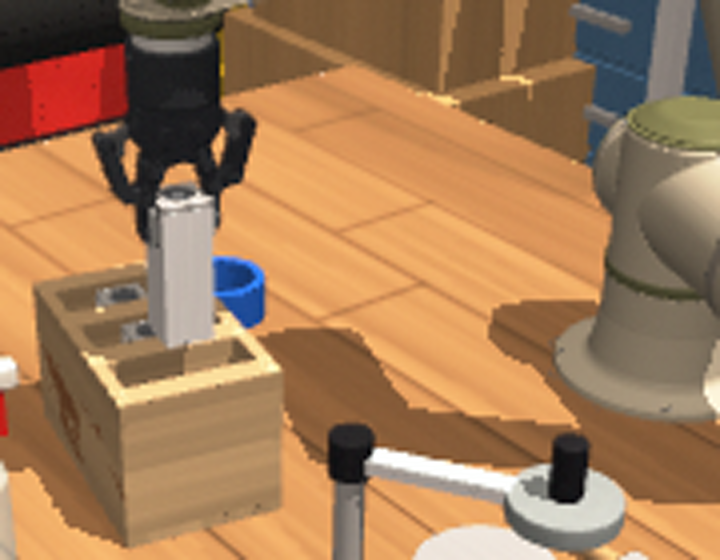

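```bash

python3 -m handwheel '[{"grip":40,"tx":-14,"ty":0,"tz":-7,"wx":0,"wy":0,"wz":0},{"grip":40,"tx":-24,"ty":0,"tz":-12,"wx":0,"wy":0,"wz":0},{"grip":40,"tx":-32,"ty":0,"tz":-16,"wx":0,"wy":0,"wz":0},{"grip":40,"tx":-36,"ty":0,"tz":-18,"wx":0,"wy":0,"wz":0},{"grip":40,"tx":-37,"ty":0,"tz":-19,"wx":0,"wy":0,"wz":0},{"grip":40,"tx":-37,"ty":0,"tz":-19,"wx":0,"wy":0,"wz":0},{"grip":40,"tx":-36,"ty":0,"tz":-18,"wx":0,"wy":0,"wz":0},{"grip":40,"tx":-32,"ty":0,"tz":-16,"wx":0,"wy":0,"wz":0},{"grip":40,"tx":-24,"ty":0,"tz":-12,"wx":0,"wy":0,"wz":0},{"grip":40,"tx":-13,"ty":0,"tz":-7,"wx":0,"wy":0,"wz":0}]'
python3 -m handwheel '[{"grip":40,"tx":0,"ty":0,"tz":0,"wx":0,"wy":0,"wz":0},{"grip":40,"tx":0,"ty":0,"tz":0,"wx":0,"wy":0,"wz":0},{"grip":40,"tx":0,"ty":0,"tz":0,"wx":0,"wy":0,"wz":0},{"grip":40,"tx":0,"ty":0,"tz":0,"wx":0,"wy":0,"wz":0}]'
python3 - <<'E'
from h import *
import cv2
for n in("top","scene"): cv2.imwrite(f"pics/{n}4.png",cam(n)["pixels"][:,:,::-1])
s=cv2.imread("pics/scene4.png")
cv2.imwrite("pics/c4.png",cv2.resize(s[120:270,290:450],(720,600),interpolation=cv2.INTER_CUBIC)) 
plan([460.5,217.3,160],-11.5)
E
```

```text
time_s: 8.38
eef_pos: [458.6, 219.9, 264.8]
ee_rot: [0.448, -0.448, 0.547, -0.546]
force: [0.6, -1.0, -7.2]
grip_width: 0.508
time_s: 8.72
eef_pos: [460.5, 216.1, 265.1]
ee_rot: [0.447, -0.447, 0.548, -0.548]
force: [-0.6, -0.2, -6.2]
grip_width: 0.509
pos [460.5 216.1 265.2] t 8.82 F [-0.83 -0.05 -7.14] jaw -11.53 grip 43.3
j6 [ 0.21  0.25  1.49 -0.    1.4   0.41]
turn [ 0.0002 -0.0005  0.0001] shift [ -1.2 105.2  -0.2]
```

View pics/c4.png

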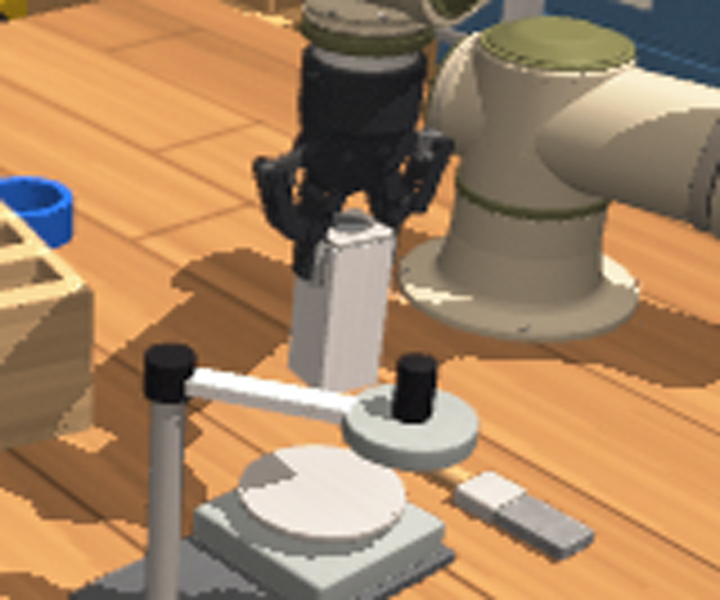

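View pics/top4.png

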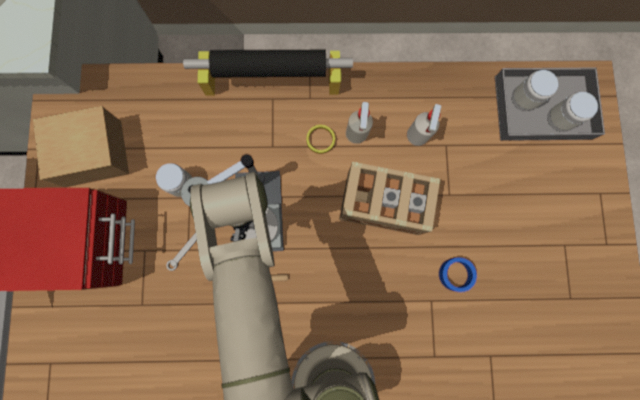

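```bash
python3 - <<'E'
from h import *
c=cam("scene")
f=lambda x,y:un(x,y,290,120,4.5) if 0 else ((x+.5)/4.5-.5+290,(y+.5)/4-.5+120)
print(proj(c,[460.5,216.5,178]),"img bottom corners", f(327,390),f(379,384),f(290,368))
print(ray(c,f(327,390),178),ray(c,f(379,384),178),ray(c,f(290,368),178), (ray(c,f(379,384),178)+ray(c,f(290,368),178))/2)
print("top",ray(c,f(358,228),308))
print("pan",ray(c,f(322,493),71),"knob top",ray(c,f(416,364),287), "head",ray(c,f(411,416),245))
E
```

```text
[363.80704006 213.96409627] img bottom corners (362.27777777777777, 217.125) (373.8333333333333, 215.625) (354.05555555555554, 211.625)
[476.22505381 226.53418583 178.        ] [442.17040618 241.29671792 178.        ] [475.7890601  189.03589182 178.        ] [458.97973314 215.16630487 178.        ]
top [457.43635241 221.54113601 308.        ]
pan [464.1098056  219.75141916  71.        ] knob top [532.71154739 350.1263718  287.        ] head [530.41961666 349.56699403 245.        ]
```

```bash

python3 -m handwheel '[{"grip":40,"tx":-1.5,"ty":12,"tz":0.5,"wx":0,"wy":0,"wz":0},{"grip":40,"tx":0,"ty":22,"tz":0,"wx":0,"wy":0,"wz":0},{"grip":40,"tx":0,"ty":25,"tz":0,"wx":0,"wy":0,"wz":0},{"grip":40,"tx":0,"ty":20,"tz":0,"wx":0,"wy":0,"wz":0},{"grip":40,"tx":0,"ty":12,"tz":0,"wx":0,"wy":0,"wz":0},{"grip":40,"tx":0,"ty":7,"tz":0,"wx":0,"wy":0,"wz":0},{"grip":40,"tx":0,"ty":2,"tz":0,"wx":0,"wy":0,"wz":0},{"grip":40,"tx":0,"ty":0,"tz":0,"wx":0,"wy":0,"wz":0},{"grip":40,"tx":0,"ty":0,"tz":0,"wx":0,"wy":0,"wz":0}]'
python3 -m handwheel '[{"grip":40,"tx":0,"ty":1.5,"tz":0,"wx":0,"wy":0,"wz":0},{"grip":40,"tx":0,"ty":1.5,"tz":0,"wx":0,"wy":0,"wz":0},{"grip":40,"tx":0,"ty":1.5,"tz":0,"wx":0,"wy":0,"wz":0},{"grip":40,"tx":0,"ty":1.5,"tz":0,"wx":0,"wy":0,"wz":0},{"grip":40,"tx":0,"ty":0,"tz":0,"wx":0,"wy":0,"wz":0},{"grip":40,"tx":0,"ty":0,"tz":0,"wx":0,"wy":0,"wz":0}]'
```

```text
time_s: 9.62
eef_pos: [461.6, 218.1, 166.2]
ee_rot: [-0.448, 0.447, -0.547, 0.548]
force: [-0.0, 0.2, -5.9]
grip_width: 0.509
time_s: 10.12
eef_pos: [461.1, 218.1, 159.2]
ee_rot: [0.448, -0.448, 0.547, -0.547]
force: [-0.1, -0.4, -6.6]
grip_width: 0.509
```

```bash

python3 -m handwheel '[{"grip":40,"tx":0,"ty":1.5,"tz":0,"wx":0,"wy":0,"wz":0},{"grip":40,"tx":0,"ty":1.5,"tz":0,"wx":0,"wy":0,"wz":0},{"grip":40,"tx":0,"ty":1.5,"tz":0,"wx":0,"wy":0,"wz":0},{"grip":40,"tx":0,"ty":1.5,"tz":0,"wx":0,"wy":0,"wz":0},{"grip":40,"tx":0,"ty":0,"tz":0,"wx":0,"wy":0,"wz":0},{"grip":40,"tx":0,"ty":0,"tz":0,"wx":0,"wy":0,"wz":0}]'
python3 -m handwheel '[{"grip":40,"tx":0,"ty":1.5,"tz":0,"wx":0,"wy":0,"wz":0},{"grip":40,"tx":0,"ty":1.5,"tz":0,"wx":0,"wy":0,"wz":0},{"grip":40,"tx":0,"ty":0,"tz":0,"wx":0,"wy":0,"wz":0},{"grip":40,"tx":0,"ty":0,"tz":0,"wx":0,"wy":0,"wz":0}]'
```

```text
time_s: 10.62
eef_pos: [461.3, 218.1, 153.4]
ee_rot: [-0.448, 0.447, -0.547, 0.548]
force: [1.4, 0.4, -4.9]
grip_width: 0.51
time_s: 10.95
eef_pos: [461.3, 218.1, 150.4]
ee_rot: [-0.448, 0.447, -0.547, 0.548]
force: [1.7, -0.1, -2.0]
grip_width: 0.507
```

```bash

python3 -m handwheel '[{"grip":40,"tx":0,"ty":1.5,"tz":0,"wx":0,"wy":0,"wz":0},{"grip":40,"tx":0,"ty":1.5,"tz":0,"wx":0,"wy":0,"wz":0},{"grip":40,"tx":0,"ty":0,"tz":0,"wx":0,"wy":0,"wz":0},{"grip":40,"tx":0,"ty":0,"tz":0,"wx":0,"wy":0,"wz":0}]'
python3 -m handwheel '[{"grip":40,"tx":0,"ty":0,"tz":0,"wx":0,"wy":0,"wz":0}]'
python3 -c "
from h import *
plan([460.5,217.3,160],-11.5); print(sense()['wrist_torque'])"
```

```text
time_s: 11.28
eef_pos: [461.3, 218.1, 147.4]
ee_rot: [-0.448, 0.447, -0.547, 0.548]
force: [1.4, 0.2, -0.1]
grip_width: 0.507
time_s: 11.37
eef_pos: [461.3, 218.1, 147.5]
ee_rot: [-0.448, 0.447, -0.547, 0.548]
force: [0.9, -1.2, -1.2]
grip_width: 0.505
pos [461.3 218.1 147.5] t 11.37 F [ 0.88 -1.23 -1.19] jaw -11.46 grip 43.1
j6 [ 0.21  0.36  1.66 -0.    1.12  0.41]
turn [-0.0006  0.0007 -0.0002] shift [  1.  -12.5  -0.6]
[ 0.07980558 -0.10594592 -0.01226799]
```

```bash

python3 -m handwheel '[{"grip":40,"tx":0,"ty":1,"tz":0,"wx":0,"wy":0,"wz":0},{"grip":40,"tx":0,"ty":0,"tz":0,"wx":0,"wy":0,"wz":0},{"grip":43,"tx":0,"ty":0,"tz":0,"wx":0,"wy":0,"wz":0},{"grip":45,"tx":0,"ty":0,"tz":0,"wx":0,"wy":0,"wz":0},{"grip":48,"tx":0,"ty":0,"tz":0,"wx":0,"wy":0,"wz":0},{"grip":54,"tx":0,"ty":0,"tz":0,"wx":0,"wy":0,"wz":0},{"grip":64,"tx":0,"ty":0,"tz":0,"wx":0,"wy":0,"wz":0},{"grip":68,"tx":0,"ty":0,"tz":0,"wx":0,"wy":0,"wz":0},{"grip":68,"tx":0,"ty":0,"tz":0,"wx":0,"wy":0,"wz":0}]' 20
python3 - <<'E'
from h import *
import cv2
for n in("top","scene"): cv2.imwrite(f"pics/{n}5.png",cam(n)["pixels"][:,:,::-1])
s=cv2.imread("pics/scene5.png")
cv2.imwrite("pics/c5.png",cv2.resize(s[120:270,290:450],(720,600),interpolation=cv2.INTER_CUBIC)) 
plan([460.5,217.3,330],-11.5)
E
```

```text
time_s: 12.12
eef_pos: [461.0, 218.1, 146.3]
ee_rot: [0.448, -0.448, 0.547, -0.547]
force: [-0.3, -1.5, -0.9]
grip_width: 0.797
pos [461.1 218.1 146.3] t 12.22 F [0.59 0.85 0.85] jaw -11.46 grip 67.9
j6 [ 0.21  0.37  1.66 -0.    1.12  0.41]
turn [0.     0.0007 0.    ] shift [   0.9 -183.7   -0.4]
```

View pics/c5.png

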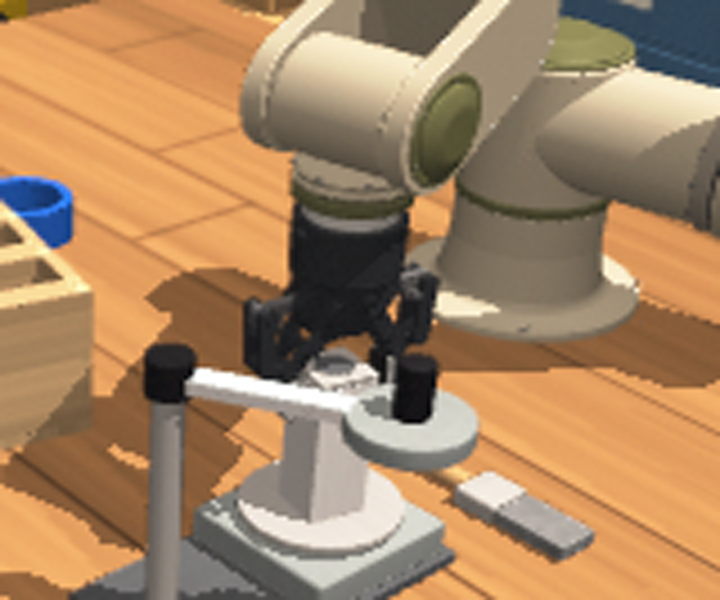

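```bash

python3 -m handwheel '[{"grip":68,"tx":0,"ty":-8,"tz":0,"wx":0,"wy":0,"wz":0},{"grip":68,"tx":0,"ty":-20,"tz":0,"wx":0,"wy":0,"wz":0},{"grip":68,"tx":0,"ty":-30,"tz":0,"wx":0,"wy":0,"wz":0},{"grip":68,"tx":0,"ty":-35,"tz":0,"wx":0,"wy":0,"wz":0},{"grip":68,"tx":0,"ty":-35,"tz":0,"wx":0,"wy":0,"wz":0},{"grip":68,"tx":0,"ty":-35,"tz":0,"wx":0,"wy":0,"wz":0},{"grip":68,"tx":0,"ty":-20,"tz":0,"wx":0,"wy":0,"wz":0}]'
python3 -m handwheel '[{"grip":68,"tx":0,"ty":0,"tz":0,"wx":0,"wy":-0.125,"wz":0},{"grip":68,"tx":0,"ty":0,"tz":0,"wx":0,"wy":-0.125,"wz":0},{"grip":68,"tx":0,"ty":0,"tz":0,"wx":0,"wy":-0.125,"wz":0},{"grip":68,"tx":0,"ty":0,"tz":0,"wx":0,"wy":-0.125,"wz":0},{"grip":68,"tx":0,"ty":0,"tz":0,"wx":0,"wy":-0.125,"wz":0},{"grip":68,"tx":0,"ty":0,"tz":0,"wx":0,"wy":-0.125,"wz":0},{"grip":68,"tx":0,"ty":0,"tz":0,"wx":0,"wy":0,"wz":0}]'
python3 - <<'E'
from h import *
import cv2
for n in("top","scene"): cv2.imwrite(f"pics/{n}6.png",cam(n)["pixels"][:,:,::-1])
t=cv2.imread("pics/top6.png");s=cv2.imread("pics/scene6.png")
cv2.imwrite("pics/c6.png",np.hstack([cv2.resize(t[140:270,160:290],(400,400)),cv2.resize(s[140:270,300:430],(400,400))]))
plan([531,350.5,330],32.2)
E
```

```text
time_s: 12.8
eef_pos: [461.3, 218.2, 334.0]
ee_rot: [-0.449, 0.446, -0.547, 0.548]
force: [-0.1, 0.5, 0.2]
grip_width: 0.8
time_s: 13.38
eef_pos: [461.0, 218.1, 329.9]
ee_rot: [0.618, -0.618, 0.344, -0.344]
force: [-0.7, 0.7, -0.6]
grip_width: 0.799
pos [461.  218.1 329.7] t 13.48 F [ 0.59 -0.53 -0.51] jaw 31.28 grip 68.2
j6 [ 0.21  0.23  1.35 -0.    1.56 -0.33]
turn [-0.0004 -0.016   0.0002] shift [-74.8  -0.3 129.7]
```

View pics/c6.png

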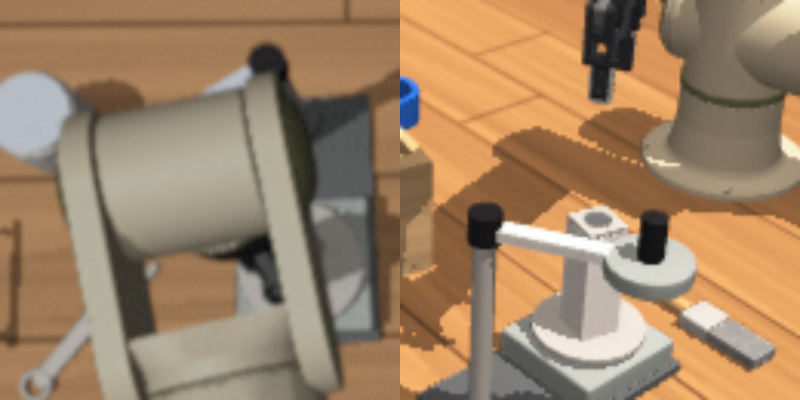

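```bash

python3 -m handwheel '[{"grip":68,"tx":-10,"ty":0,"tz":18,"wx":0,"wy":-0.016,"wz":0},{"grip":68,"tx":-19,"ty":0,"tz":33,"wx":0,"wy":0,"wz":0},{"grip":68,"tx":-19,"ty":0,"tz":33,"wx":0,"wy":0,"wz":0},{"grip":68,"tx":-17,"ty":0,"tz":29,"wx":0,"wy":0,"wz":0},{"grip":68,"tx":-10,"ty":0,"tz":17,"wx":0,"wy":0,"wz":0},{"grip":68,"tx":0,"ty":0,"tz":0,"wx":0,"wy":0,"wz":0},{"grip":68,"tx":0,"ty":0,"tz":0,"wx":0,"wy":0,"wz":0},{"grip":68,"tx":0,"ty":0,"tz":0,"wx":0,"wy":0,"wz":0}]'
python3 - <<'E'
from h import *
import cv2
for n in("top","scene"): cv2.imwrite(f"pics/{n}7.png",cam(n)["pixels"][:,:,::-1])
t=cv2.imread("pics/top7.png");s=cv2.imread("pics/scene7.png")
cv2.imwrite("pics/c7.png",cv2.resize(s[120:270,300:450],(600,600),interpolation=cv2.INTER_CUBIC))
plan([531,350.5,256],32.2)
E
```

```text
time_s: 14.15
eef_pos: [530.7, 350.4, 329.5]
ee_rot: [-0.619, 0.619, -0.341, 0.341]
force: [0.1, -0.8, -0.5]
grip_width: 0.795
pos [530.7 350.1 330. ] t 14.25 F [ 0.78 -0.23 -0.24] jaw 32.32 grip 67.8
j6 [ 0.4   0.54  0.91 -0.    1.69 -0.16]
turn [-0.0006  0.0021  0.0002] shift [-0.2 74.   0.5]
```

View pics/c7.png

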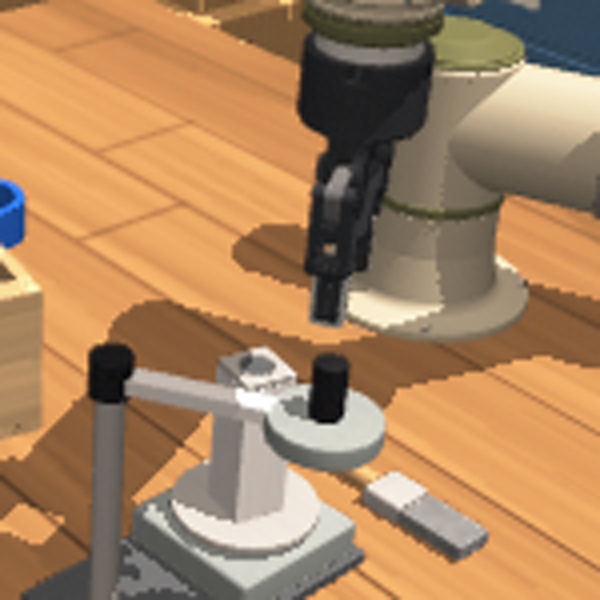

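View pics/top7.png

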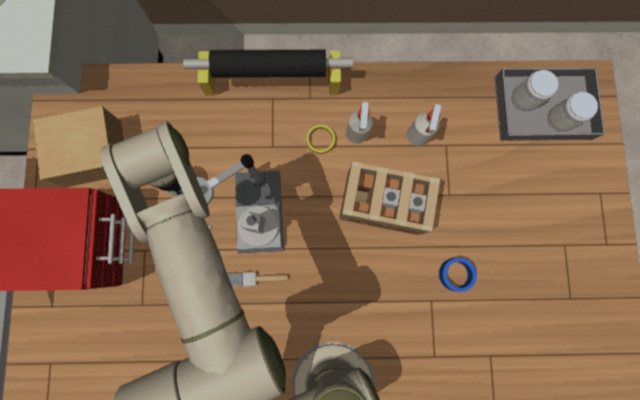

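Now the case is in view from above (top at about (251,221)), so I'll measure its position and the pan's.

```bash
python3 - <<'E'
import cv2
t=cv2.imread("pics/top7.png"); cv2.imwrite("pics/t7.png",cv2.resize(t[145:265,220:300],None,fx=5,fy=5,interpolation=cv2.INTER_CUBIC))
E
```

```text
(no output)
```

View pics/t7.png

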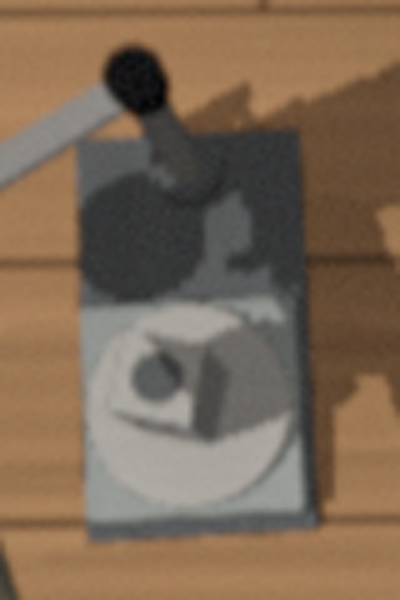

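```bash
python3 - <<'E'
from h import *
t=cam("top"); s=cam("scene")
T=lambda x,y,z: ray(t,un(x,y,220,145,5),z).round(1)
S=lambda x,y,z: ray(s,un(x,y,300,120,4),z).round(1)
print("case disc",T(156,376,190),S(261,363,190))
print("pan",T(190,404,60),S(246,504,60))
print("cap",T(136,80,245))
print("knob",S(330,363,287),"finger mid",S(328,322,336))
E
```

```text
case disc [461.7 219.8 190. ] [457.5 216.7 190. ]
pan [459.3 216.9  60. ] [463.6 220.2  60. ]
cap [608.6 224.4 245. ]
knob [531.7 349.4 287. ] finger mid [558.1 366.9 336. ]
```

```bash

python3 -m handwheel '[{"grip":68,"tx":0,"ty":15,"tz":0,"wx":0,"wy":0,"wz":0},{"grip":68,"tx":0,"ty":15,"tz":0,"wx":0,"wy":0,"wz":0},{"grip":68,"tx":0,"ty":15,"tz":0,"wx":0,"wy":0,"wz":0},{"grip":68,"tx":0,"ty":0,"tz":0,"wx":0,"wy":0,"wz":0}]'
python3 -m handwheel '[{"grip":68,"tx":0,"ty":12,"tz":0.5,"wx":0,"wy":0,"wz":0},{"grip":68,"tx":0,"ty":10,"tz":0,"wx":0,"wy":0,"wz":0},{"grip":68,"tx":0,"ty":7,"tz":0,"wx":0,"wy":0,"wz":0},{"grip":68,"tx":0,"ty":0,"tz":0,"wx":0,"wy":0,"wz":0},{"grip":68,"tx":0,"ty":0,"tz":0,"wx":0,"wy":0,"wz":0}]'
python3 - <<'E'
from h import *
import cv2
for n in("top","scene"): cv2.imwrite(f"pics/{n}8.png",cam(n)["pixels"][:,:,::-1])
s=cv2.imread("pics/scene8.png")
cv2.imwrite("pics/c8.png",cv2.resize(s[170:250,340:420],(600,600),interpolation=cv2.INTER_CUBIC))
plan([531,350.5,256],32.2)
E
```

```text
time_s: 14.68
eef_pos: [530.1, 350.2, 281.7]
ee_rot: [-0.618, 0.621, -0.342, 0.34]
force: [0.8, -0.7, -0.7]
grip_width: 0.797
time_s: 15.1
eef_pos: [531.3, 351.1, 255.5]
ee_rot: [-0.62, 0.62, -0.341, 0.341]
force: [0.0, -0.6, 0.3]
grip_width: 0.792
pos [531.5 351.3 256.1] t 15.2 F [-0.28 -0.04  1.43] jaw 32.42 grip 68.0
j6 [ 0.4   0.56  1.07 -0.    1.51 -0.17]
turn [-0.0012  0.0039  0.0002] shift [ 0.4  0.1 -0.9]
```

View pics/c8.png

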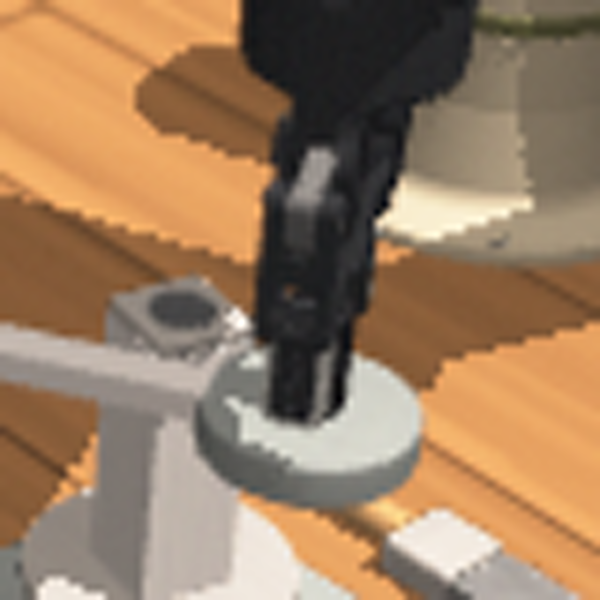

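The fingers sit either side of the knob, above the head, so I'll close gently.

```bash

python3 -m handwheel '[{"grip":45,"tx":0,"ty":0,"tz":-0.5,"wx":0,"wy":0,"wz":0},{"grip":35,"tx":0,"ty":0,"tz":0,"wx":0,"wy":0,"wz":0},{"grip":29,"tx":0,"ty":0,"tz":0,"wx":0,"wy":0,"wz":0},{"grip":26,"tx":0,"ty":0,"tz":0,"wx":0,"wy":0,"wz":0},{"grip":23,"tx":0,"ty":0,"tz":0,"wx":0,"wy":0,"wz":0},{"grip":20,"tx":0,"ty":0,"tz":0,"wx":0,"wy":0,"wz":0},{"grip":20,"tx":0,"ty":0,"tz":0,"wx":0,"wy":0,"wz":0}]' 30
python3 -c "
from h import *
plan([531,350.5,256],32.2)
# arc rows: pivot P, from angle a0 to target
P=np.array([610.6,223.8]); p=sense()['eef_pos'][:2]-P; print('r',np.hypot(*p),np.degrees(np.arctan2(p[1],p[0])))
T=np.array([460.5,217.6])-P; print(np.hypot(*T),np.degrees(np.arctan2(T[1],T[0])))"
```

```text
time_s: 15.78
eef_pos: [530.9, 351.0, 255.6]
ee_rot: [0.62, -0.62, 0.34, -0.341]
force: [-1.3, -0.5, 3.4]
grip_width: 0.27
pos [530.9 351.  255.6] t 15.78 F [-1.28 -0.54  3.43] jaw 32.43 grip 23.0
j6 [ 0.4   0.56  1.08  0.    1.51 -0.17]
turn [-0.0002  0.004   0.    ] shift [ 0.5 -0.4 -0.2]
r 150.12482888802842 122.08133646862562
150.22799339670357 -177.63469680266135
```

```bash

python3 -m handwheel '[{"grip":20,"tx":0,"ty":0,"tz":0,"wx":0,"wy":-0.0525,"wz":0},{"grip":20,"tx":0,"ty":0,"tz":-15.8,"wx":0,"wy":0,"wz":0},{"grip":20,"tx":0,"ty":0,"tz":0,"wx":0,"wy":-0.105,"wz":0},{"grip":20,"tx":0,"ty":0,"tz":-15.8,"wx":0,"wy":0,"wz":0},{"grip":20,"tx":0,"ty":0,"tz":0,"wx":0,"wy":-0.105,"wz":0}]'
python3 -c "
from h import *
P=np.array([610.6,223.8]); p=sense()['eef_pos'][:2]-P; print('r',np.hypot(*p),np.degrees(np.arctan2(p[1],p[0]))); plan([0,0,0])"
```

```text
time_s: 16.2
eef_pos: [504.6, 331.0, 255.5]
ee_rot: [-0.659, 0.659, -0.257, 0.256]
force: [2.1, -3.6, -0.1]
grip_width: 0.275
r 150.7720563688886 134.67217797197543
pos [504.6 331.  255.5] t 16.2 F [ 2.06 -3.58 -0.14] jaw 47.49 grip 23.5
j6 [ 0.39  0.48  1.2   0.    1.47 -0.44]
turn [0. 0. 0.] shift [-147.9  256.2 -584.8]
```

Tracking well; continuing along the arc.

```bash

python3 -m handwheel '[{"grip":20,"tx":0.3,"ty":0,"tz":-15.8,"wx":0,"wy":0,"wz":0},{"grip":20,"tx":0,"ty":0,"tz":0,"wx":0,"wy":-0.105,"wz":0},{"grip":20,"tx":0,"ty":0,"tz":-15.8,"wx":0,"wy":0,"wz":0},{"grip":20,"tx":0,"ty":0,"tz":0,"wx":0,"wy":-0.105,"wz":0},{"grip":20,"tx":0,"ty":0,"tz":-15.8,"wx":0,"wy":0,"wz":0},{"grip":20,"tx":0,"ty":0,"tz":0,"wx":0,"wy":-0.105,"wz":0},{"grip":20,"tx":0,"ty":0,"tz":-15.8,"wx":0,"wy":0,"wz":0},{"grip":20,"tx":0,"ty":0,"tz":0,"wx":0,"wy":-0.105,"wz":0}]'
python3 -c "
from h import *
P=np.array([610.6,223.8]); p=sense()['eef_pos'][:2]-P; print('r',np.hypot(*p),np.degrees(np.arctan2(p[1],p[0]))); plan([0,0,0])"
```

```text
time_s: 16.87
eef_pos: [470.3, 278.0, 255.3]
ee_rot: [-0.698, 0.698, -0.114, 0.113]
force: [-4.7, -3.6, 1.8]
grip_width: 0.268
r 150.3913509737978 158.8841191392224
pos [470.3 278.  255.3] t 16.87 F [-4.74 -3.59  1.83] jaw 71.52 grip 22.9
j6 [ 0.32  0.35  1.39  0.    1.41 -0.93]
turn [0. 0. 0.] shift [-357.4  256.5 -412.5]
```

```bash

python3 -m handwheel '[{"grip":20,"tx":-0.3,"ty":0,"tz":-15.5,"wx":0,"wy":0,"wz":0},{"grip":20,"tx":0,"ty":0,"tz":0,"wx":0,"wy":-0.104,"wz":0},{"grip":20,"tx":0,"ty":0,"tz":-15.5,"wx":0,"wy":0,"wz":0},{"grip":20,"tx":0,"ty":0,"tz":0,"wx":0,"wy":-0.104,"wz":0},{"grip":20,"tx":0,"ty":0,"tz":-15.5,"wx":0,"wy":0,"wz":0},{"grip":20,"tx":0,"ty":0,"tz":0,"wx":0,"wy":-0.104,"wz":0},{"grip":20,"tx":0,"ty":0,"tz":-15,"wx":0,"wy":0,"wz":0},{"grip":20,"tx":0,"ty":0,"tz":0,"wx":0,"wy":-0.052,"wz":0},{"grip":20,"tx":0,"ty":0,"tz":0,"wx":0,"wy":0,"wz":0},{"grip":20,"tx":0,"ty":0,"tz":0,"wx":0,"wy":0,"wz":0}]'
python3 - <<'E'
from h import *
import cv2
P=np.array([610.6,223.8]); p=sense()['eef_pos'][:2]-P; print('r',np.hypot(*p),np.degrees(np.arctan2(p[1],p[0]))); plan([460.5,217.8,256])
for n in("top","scene"): cv2.imwrite(f"pics/{n}9.png",cam(n)["pixels"][:,:,::-1])
s=cv2.imread("pics/scene9.png")
cv2.imwrite("pics/c9.png",cv2.resize(s[130:280,300:450],(600,600),interpolation=cv2.INTER_CUBIC))
E
```

```text
time_s: 17.7
eef_pos: [460.8, 218.5, 255.2]
ee_rot: [-0.707, 0.707, 0.014, -0.015]
force: [-4.5, -2.3, 0.5]
grip_width: 0.266
r 149.89811750379303 -177.97524356827907
pos [460.8 218.5 255.2] t 17.7 F [-4.47 -2.34  0.53] jaw 92.32 grip 22.7
j6 [ 0.21  0.26  1.5  -0.    1.38 -1.4 ]
turn [0. 0. 0.] shift [-0.3 -0.8 -0.7]
```

View pics/c9.png

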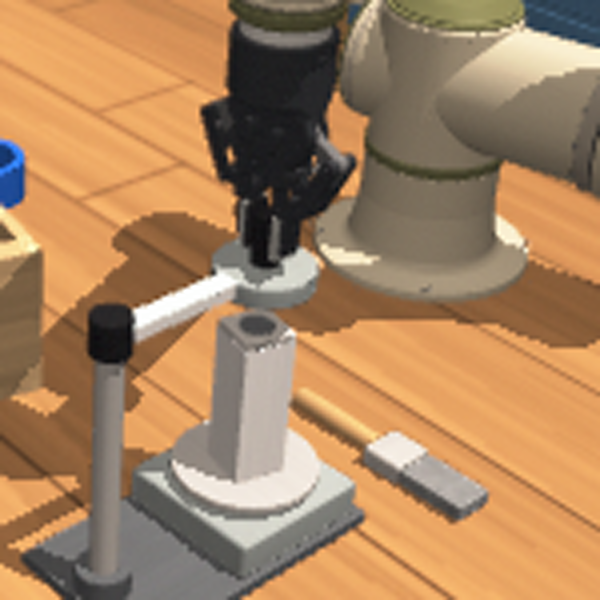

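```bash

python3 -m handwheel '[{"grip":20,"tx":-0.4,"ty":0,"tz":-0.3,"wx":0,"wy":0,"wz":0},{"grip":23,"tx":0,"ty":0,"tz":0,"wx":0,"wy":0,"wz":0},{"grip":26,"tx":0,"ty":0,"tz":0,"wx":0,"wy":0,"wz":0},{"grip":32,"tx":0,"ty":0,"tz":0,"wx":0,"wy":0,"wz":0},{"grip":45,"tx":0,"ty":0,"tz":0,"wx":0,"wy":0,"wz":0},{"grip":60,"tx":0,"ty":0,"tz":0,"wx":0,"wy":0,"wz":0},{"grip":60,"tx":0,"ty":0,"tz":0,"wx":0,"wy":0,"wz":0},{"grip":60,"tx":0,"ty":-10,"tz":0,"wx":0,"wy":0,"wz":0},{"grip":60,"tx":0,"ty":-20,"tz":0,"wx":0,"wy":0,"wz":0},{"grip":60,"tx":0,"ty":-30,"tz":0,"wx":0,"wy":0,"wz":0}]' 20
python3 -m handwheel '[{"grip":60,"tx":0,"ty":-30,"tz":0,"wx":0,"wy":0,"wz":0},{"grip":60,"tx":-30,"ty":0,"tz":0,"wx":0,"wy":0,"wz":0},{"grip":60,"tx":-30,"ty":0,"tz":0,"wx":0,"wy":0,"wz":0},{"grip":60,"tx":0,"ty":0,"tz":0,"wx":0,"wy":0,"wz":0}]'
python3 -c "
from h import *
plan([300,218,350])
print(axes().as_matrix().round(2))"
```

```text
time_s: 18.63
eef_pos: [460.2, 218.2, 315.0]
ee_rot: [-0.707, 0.707, 0.013, -0.016]
force: [0.4, 0.3, -0.4]
grip_width: 0.704
time_s: 18.97
eef_pos: [397.7, 216.1, 347.1]
ee_rot: [0.707, -0.707, -0.016, 0.015]
force: [-0.5, -0.2, 1.2]
grip_width: 0.701
pos [397.7 216.1 347.1] t 18.97 F [-0.48 -0.19  1.21] jaw 92.47 grip 59.9
j6 [ 0.24  0.09  1.47  0.    1.58 -1.38]
turn [0. 0. 0.] shift [-97.6  -3.    6.1]
[[ 1.    0.   -0.04]
 [ 0.04  0.    1.  ]
 [ 0.   -1.    0.  ]]
```

```bash

python3 -m handwheel '[{"grip":60,"tx":-5,"ty":0,"tz":25,"wx":0,"wy":0,"wz":0},{"grip":60,"tx":-5,"ty":0,"tz":35,"wx":0,"wy":0,"wz":0},{"grip":60,"tx":-5,"ty":0,"tz":35,"wx":0,"wy":0,"wz":0},{"grip":60,"tx":-5,"ty":0,"tz":35,"wx":0,"wy":0,"wz":0},{"grip":60,"tx":-5,"ty":0,"tz":35,"wx":0,"wy":0,"wz":0},{"grip":60,"tx":-5,"ty":0,"tz":35,"wx":0,"wy":0,"wz":0},{"grip":60,"tx":0,"ty":0,"tz":25,"wx":0,"wy":0,"wz":0},{"grip":60,"tx":0,"ty":0,"tz":0,"wx":0,"wy":0,"wz":0},{"grip":60,"tx":0,"ty":0,"tz":0,"wx":0,"wy":0,"wz":0}]'
python3 - <<'E'
from h import *
import cv2
for n in("top","scene"): cv2.imwrite(f"pics/{n}10.png",cam(n)["pixels"][:,:,::-1])
t=cv2.imread("pics/top10.png"); s=cv2.imread("pics/scene10.png")
cv2.imwrite("pics/c10.png",np.hstack([cv2.resize(t[145:265,220:300],None,fx=5,fy=5,interpolation=cv2.INTER_CUBIC),cv2.resize(s[150:300,300:400],(400,600),interpolation=cv2.INTER_CUBIC)]))
E
```

```text
time_s: 19.72
eef_pos: [361.4, 440.2, 345.2]
ee_rot: [-0.707, 0.707, 0.015, -0.015]
force: [-0.2, 0.1, -0.7]
grip_width: 0.7
```

View pics/c10.png

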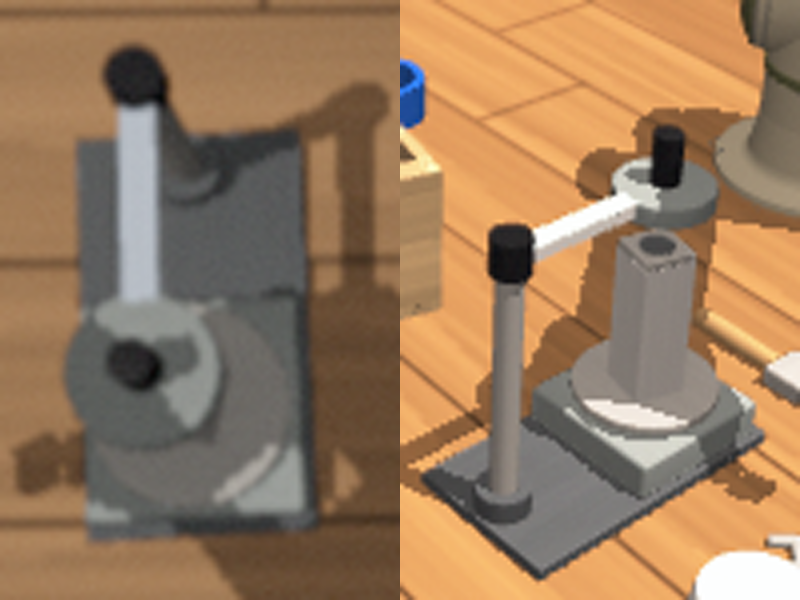

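View pics/top10.png

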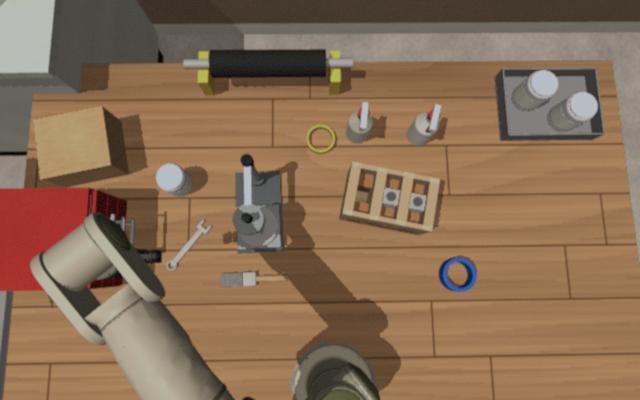

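```bash
python3 - <<'E'
from h import *
t=cam("top"); s=cam("scene")
T=lambda x,y,z: ray(t,un(x,y,220,145,5),z).round(1)
S=lambda x,y,z: ray(s,un(x-400,y,300,150,4),z).round(1)
print("head",T(143,373,245),S(664,188,245),"knob top",T(126,360,287),S(670,135,287))
print("case disc",S(658,245,190),"pan",T(192,404,60),S(646,385,60)); print(sense()["force"].round(1),abs(sense()["dq"]).max())
E
```

```text
head [457.2 219.1 245. ] [466.4 223.3 245. ] knob top [458.9 221.6 287. ] [462.3 220.6 287. ]
case disc [461.3 217.4 190. ] pan [459.3 215.7  60. ] [464.5 221.1  60. ]
[ 0.9  0.4 -0.1] 0.0025618345668962468
```

```bash
python3 -c "
from rig import ctrl
print(ctrl.finish_job())"
```

```text
the job is handed in; nothing more can be done
None
```

The loaded case stands upright in the middle of the scale's pan with the lamp head over it. The job is handed in after about 20 s of the 72 s allowed.

**Finding the heavy case:** The case in the well nearest the station was the first I tried. It pulled 6.5 N (about 0.66 kg) with no side load, well above any empty case, so I never touched the other two. An earlier reading of about 5 N was muddied by the case rubbing on the well wall, so I eased it off the wall and weighed it again.

**Placing it:** I lifted it straight up and lowered it until the pan had taken nearly all its weight (about 1 N left). After a last 1 mm down I opened the jaws slowly.

**Lamp:** I swung the lamp arm about 60° along its arc, let go and backed the arm clear.

**Last checks:**
- **Centring:** The jaws let go of the case at (461.1, 218.1) mm and held the knob at (460.8, 218.5) mm, so they match to under 1 mm.
- **Camera agreement:** The camera fixes agree less well. They put the case at (457–462, 217–220), the head and knob at (457–466, 219–223) and the pan at (459–464, 216–221). That is up to about 9 mm between the two views on the head, and their averages lie within about 3 mm of each other.
- **Everything else:** The two empty cases look fully home and the other things on the bench look unmoved, judged by eye. The robot was touching nothing.

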